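Strip the agitator's tube holder for washing

TASK

Take the tube holder off the white drive unit for washing: turn the red wing nut off its stud (try which way it gives: about a quarter turn one way frees it), and put first the nut, wings up, and then the brass spacer ring, flat, side by side in the open low-lipped half of the steel tray. Then lift the aluminium holder off by its square hub plate, lay it flat on the blue mat and let go, take it again by its upright tab and lay it flat in the narrow high-sided channel of the tray. Leave the other things on the bench where they are.

Things in the scene. Friction and masses are not known exactly. Their poses are not given: they have to be found in the camera images.
- stud (a point): Top of the steel stud on the fixed white drive unit (165 x 120 x 30 mm), 104 mm above the worktop. x: from hub to tab, z up. Seat for the hub at z 50; shoulder 36 mm diameter to z 75; a cross bar 36 x 7 mm along x at z 83 to 89 locks the nut. Grey keeper walls round the tab, x 47 to 77, y -31 to 31 mm from the stud, z up to 92 mm, leave no room for fingers beside it. Place and yaw vary.
- nut_wings (a point): Red bayonet wing nut; this point is the middle of its wings: a bar 46 mm long (this point's x), 12 mm thick (y), 24 mm tall (12 mm above and below); pinch it across the thickness from above. Under it the round body, 50 mm diameter, 35 mm high; the underside is 47 mm below this point. 250 g.
- nut_mid (a point): The same nut, middle of its 59 mm height, 29.5 mm above its underside, on the axis.
- spacer_mid (a point): Brass spacer ring, outside diameter 58 mm, hole 40 mm, 14 mm thick, 60 g; this point is its centre, half-way up. z is its axis. It lies on the holder's hub under the nut; grasp it across the outside and lift at least 45 mm to clear the stud.
- holder_hub (a point): Centre of the square hub plate (60 x 60 x 12 mm, 40 mm hole) of the aluminium holder, half-way up. x points to its tab, z up. At the start its underside is 50 mm above the worktop, 20 mm above the housing; grasp it across y (60 mm), lift 60 mm to clear stud and keeper. The holder reaches from x -30 to +110 mm of this point, 160 g, flat below; bar 8 mm thick, fork 44 mm wide at the end.
- holder_tab (a point): Upright finger tab of the holder, 62 mm along x from the hub's centre: 8 mm thick (x), 40 mm wide (y), its top 40 mm above the holder's underside; this point is 24 mm above the underside. Pinch it from above across its thickness.
- holder_mid (a point): Middle of the holder's length, on its centre line, 40 mm along x from the hub's centre, 6 mm above the underside.
- tray_open (a point): Centre of the floor (3 mm above the worktop) of the fixed steel tray's open compartment: 164 mm along x, 116 mm along y, lip 8 mm high on three sides, the 28 mm high channel wall on its +y side. Nut and spacer go here side by side along x. Tray and mat may change sides.
- tray_channel (a point): Centre of the floor (3 mm above the worktop) of the tray's channel: 164 mm long along x, 76 mm wide along y, side walls 28 mm high and 4 mm thick along its long sides, end lips 8 mm high. It lies 100 mm from tray_open along the tray's +y. The holder lies in it lengthwise, either way round.
- mat_top (a point): Centre of the top (3 mm above the worktop) of the fixed blue mat, 190 mm along x, 210 mm along y.
- wing_nut: The nut; origin centre of underside. At the start its x is along the stud's x within 0.15 rad, locked. Turned one way until its x is square to the stud's x (+-0.12 rad; it can be turned too far) it lifts straight off (35 mm clears the stud). The other way it meets a hard stop after about 0.35 rad, giving to 0.65 if forced. Which way is free varies and cannot be seen; little friction.
- spacer: The brass spacer; origin at the centre of its underside.
- holder: The aluminium holder; origin at the centre of its hub's underside.
- by_sample_bottle: Bystander: small clear glass bottle, 58 mm diameter, 103 mm high; origin under its centre.
- by_timer: Bystander: white bench timer 66 x 60 x 18 mm; origin under its centre.
- by_rubber_bung_a: Bystander: red-brown rubber bung, 32 mm diameter, 26 mm high; origin under its centre.
- by_marker_pen: Bystander: red and white marker pen, 135 mm long, lying; origin under its centre.
- by_dropper_a: Bystander: small amber dropper bottle, 33 mm diameter, 107 mm high; origin under its centre.

How it is judged:
By the outcome, as a careful person would: the job done as asked, in the order asked, and still so for the second after the job is handed in, with the robot touching nothing.
It also fails if it takes over 72 s, if anything falls off the work surface, if the arm or the gripper's body presses on something with over 40 N, if the wrist force passes 120 N, or if a joint passes its speed limit or range.

ROBOT

A 6-joint arm with a two-finger parallel gripper is mounted at the origin on a cart in front of the work surface, level with it; the furniture and walls round the work are solid. World frame = base frame: x ahead of the robot, y to its left, z up, the work surface at z = 0. Lengths are in mm, angles in rad, forces in N, time in s.
With the tool pointing down it reaches from about 350 to 975 mm from the base axis. Payload 7.1 kg.
Tool frame: the origin (TCP) lies at the very end of the fingers, on their centre line; the grasp point (between the pads) lies 19 mm behind it (ctrl.grip_point_offset is the distance from the TCP to the grasp point, in mm); z points along the fingers, y is the direction in which the jaws open and shut (so a half turn about z gives the same grasp; the last joint's range is limited). The gripper opens to 88 mm and grips with 3 to 60 N. Pads are 20 mm wide; open, the fingers measure 115 mm over their backs; the gripper's body (75 mm by 178 mm) begins 61 mm behind the grasp point.
Start: joints at [1.182, 0.423, 1.63, -0, 1.089, -0.019], TCP at [225.861, 582.745, 222.675] pointing down, gripper open.
Joint ranges: [-3, 3], [-0.9, 2.11], [0.09, 2.58], [-1.31, 4.45], [0.11, 2.69], [-2.54, 2.54]. Speed limits (rad/s): [2.39, 2.39, 3.01, 3.14, 3.14, 3.14].

INTERFACE

Orientations are given as a rotation vector (axis times angle).
In Python, from workcell import ctrl gives the robot as it stands.
- The arm moves only by the tool move_arm, never from a script. Its argument "increments" is one flat list of numbers, 5 for each row, row after row: the closure in counts, from 0 (fully open) to 255 (shut), then the shift along the tool's x, y, z in mm, then the turn about the tool's z in degrees. In form: [grip, dx, dy, dz, yaw, grip, dx, dy, dz, yaw, ...]. A call has 1 to 12 rows; each row is the pose to reach, as a shift and turn from the pose measured when the call began, along the tool's axes at that moment; what a row does not reach only later rows make up. A row lasts 1/8 s, in which the tool goes at most 62.5 mm and 10.7 degrees, less where a joint would pass 70% of its speed; a pose out of reach is approached as far as the arm can. A call with a gripper value outside its range is refused whole. The fingers move at their own pace and stop on an object; the grip force is fixed at half the most. Time passes only in rows, so rows that repeat a pose let the fingers close. It gives the time, the measured TCP pose, the force and the opening at its end, in the units of the state.
- ctrl.get_obs(): the state, without advancing time (a new reading comes with each control period).
- ctrl.get_image(name): name is "scene" or "side" or "wrist"; returns a dict with "frame" (384x512x3 uint8, red, green, blue), "vertical_fov" (degrees; the focal length in pixels is half the picture's height over the tangent of half this angle, whatever the lens; pixels are square), "cx", "cy" (the principal point, pixels), "pose" (4x4, takes a point from camera to world coordinates); the wrist camera has in their place "mount" (4x4, takes a point from camera to tool coordinates, whose origin is the TCP and whose axes are the flange's). Camera axes: x right, y down, z forward; pixel columns grow to the right and rows downward; lengths in mm; the calibration is good to about 2 mm. A picture is of the moment at which its call begins: read the wrist's pose just before it. There is no depth.
- ctrl.close_job(): hands the job in, once; it reports no verdict.
The state is a dict: "t": time; "qpos": joint angles; "qvel": joint speeds; "joint_torque": joint torques, N m; "ee_pos": TCP position; "orientation": TCP orientation; "ft_force": force on the tool from outside, world axes, zero at the start; "moment": the same for the moment, N m; "width": finger opening in mm.
Only numpy, scipy, OpenCV 4.12 (cv2) and the standard library are available. Lean on these libraries where they do the work, as an engineer would, in place of code of your own. Each camera call takes 0.05 s, during which the arm holds its last target.

## Working session

There is one attempt and no reset: what is moved stays moved. The work goes in short steps, Python scripts to look and compute and a tool call to move; the robot and the scene stay as the last step left them, time stands still between calls to the robot, and variables do not carry over. Pictures are saved under pics/ and viewed, and the job is handed in when it is done.

Besides the shell and the picture viewer there is one more tool, called after ">>>" in YAML: its name, and indented under it one key for each argument. move_arm: Moves the arm, as the interface text tells. Its arguments: {"type":"object","properties":{"increments":{"type":"array","items":{"type":"number"}}},"required":["increments"]}

```bash
mkdir -p pics; ls; cat > h.py <<'E'
import numpy as np,cv2
from workcell import ctrl
from scipy.spatial.transform import Rotation as R
def T_tool(o):
    T=np.eye(4);T[:3,:3]=R.from_rotvec(o["orientation"]).as_matrix();T[:3,3]=o["ee_pos"];return T
def snap(n,fn):
    o=ctrl.get_obs();d=ctrl.get_image(n)
    P=d["pose"] if "pose" in d else T_tool(o)@np.array(d["mount"])
    P=np.array(P);f=d["frame"].shape[0]/2/np.tan(np.radians(d["vertical_fov"])/2)
    cv2.imwrite("pics/%s.png"%fn,d["frame"][:,:,::-1])
    np.savez("pics/%s.npz"%fn,P=P,f=f,c=[d["cx"],d["cy"]],im=d["frame"])
    return d
def cam(fn):
    z=np.load("pics/%s.npz"%fn);return z["P"],float(z["f"]),z["c"],z["im"]
def ray(fn,u,v):
    P,f,c,_=cam(fn);d=P[:3,:3]@np.array([(u-c[0])/f,(v-c[1])/f,1]);return P[:3,3],d/np.linalg.norm(d)
def onz(fn,u,v,z):
    p,d=ray(fn,u,v);return p+d*(z-p[2])/d[2]
def proj(fn,X):
    P,f,c,_=cam(fn);q=np.linalg.inv(P)@np.append(X,1);return q[:2]/q[2]*f+c
E
python3 - <<'E'
from h import *
for n in("scene","side","wrist"):
    d=snap(n,n+"0");print(n,{k:v for k,v in d.items() if k!="frame"})
o=ctrl.get_obs();print(o)
print(T_tool(o))
E
```

```text
pics
scene {'vertical_fov': 54.70835089835382, 'cx': 258.40188368792343, 'cy': 188.4355512161728, 'pose': array([[ 8.88231888e-01, -2.70495375e-01,  3.71317069e-01,
         8.53740364e+01],
       [-4.59360583e-01, -5.13010014e-01,  7.25126596e-01,
        -9.42670373e+02],
       [-5.65401554e-03, -8.14648990e-01, -5.79926767e-01,
         7.95850046e+02],
       [ 0.00000000e+00,  0.00000000e+00,  0.00000000e+00,
         1.00000000e+00]])}
side {'vertical_fov': 48.96135970121516, 'cx': 266.3834507800735, 'cy': 190.3212886031822, 'pose': array([[ 9.95720065e-01, -4.42486171e-02,  8.11394610e-02,
         4.15465302e+02],
       [-9.24174833e-02, -4.83825239e-01,  8.70271306e-01,
        -1.44783730e+03],
       [ 7.49017280e-04, -8.74045307e-01, -4.85843844e-01,
         8.89735944e+02],
       [ 0.00000000e+00,  0.00000000e+00,  0.00000000e+00,
         1.00000000e+00]])}
wrist {'vertical_fov': 67.41588786981976, 'cx': 254.84823466940676, 'cy': 192.33220121785808, 'mount': array([[-5.28826763e-04, -9.68312060e-01, -2.49742819e-01,
         6.80613050e+01],
       [ 9.99999731e-01
[... 458 characters left out ...]
  0.00131334]), 'joint_torque': array([ 2.00673108e-03, -5.44987464e+01, -2.73918486e+01,  6.44584140e-02,
        2.04721384e-02, -7.35067329e-05]), 'ee_pos': array([225.71524042, 582.3663347 , 222.08512113]), 'orientation': array([-5.77536014e-01, -3.08780785e+00,  1.81600851e-03]), 'ft_force': array([-0.54913426, -0.25107419,  0.82344852]), 'moment': array([-0.01862696, -0.00855371,  0.01053422]), 'width': 87.54356524246599}
[[-9.32398801e-01  3.61430874e-01 -4.46600157e-04  2.25715240e+02]
 [ 3.61431149e-01  9.32398161e-01 -1.09271310e-03  5.82366335e+02]
 [ 2.14689152e-05 -1.18025959e-03 -9.99999303e-01  2.22085121e+02]
 [ 0.00000000e+00  0.00000000e+00  0.00000000e+00  1.00000000e+00]]
```

View pics/scene0.png

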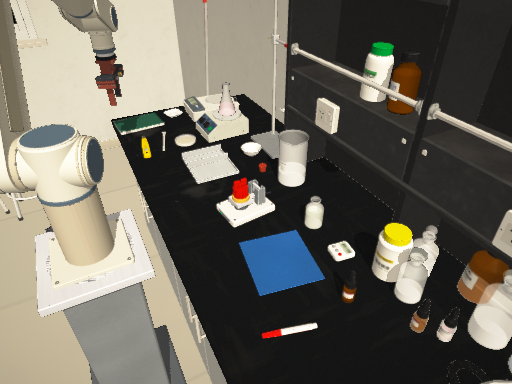

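View pics/side0.png

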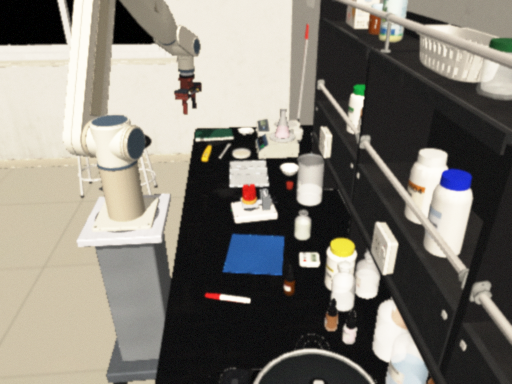

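View pics/wrist0.png

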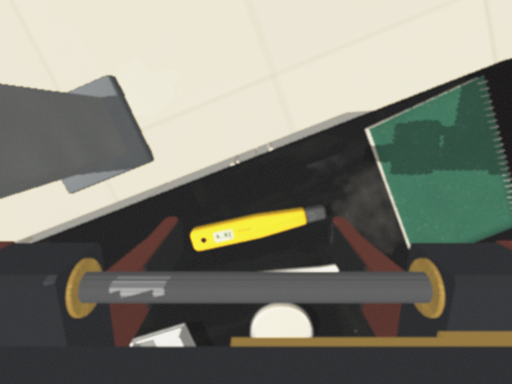

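```bash
python3 - <<'E'
from h import *
for n,(x,y,w,h) in {"scene0":(160,120,160,120),"side0":(210,140,140,105)}.items():
    im=cv2.imread("pics/%s.png"%n)[y:y+h,x:x+w]
    cv2.imwrite("pics/%s_c.png"%n,cv2.resize(im,None,fx=5,fy=5,interpolation=cv2.INTER_CUBIC))
print("nut",onz("scene0",240,182,110),onz("side0",249,187,110))
print("unit",onz("scene0",245,207,30),onz("side0",254,211,30))
for p in [(182,159),(224,147),(237,176),(198,181)]: print("tray",onz("scene0",*p,8))
print("mat",[onz("scene0",*p,3).round() for p in [(239,245),(296,231),(324,274),(262,292)]])
E
```

```text
nut [487.97515946 -24.8417401  110.        ] [481.2971024  -18.74036896 110.        ]
unit [487.40063037 -58.84474255  30.        ] [496.32611854 -66.9024391   30.        ]
tray [407.03798007 375.71810249   8.        ]
tray [600.20278307 387.99311128   8.        ]
tray [554.91273603 154.0145838    8.        ]
tray [410.45813151 191.69238188   8.        ]
mat [array([ 405., -187.,    3.]), array([ 592., -214.,    3.]), array([ 566., -401.,    3.]), array([ 384., -375.,    3.])]
```

View pics/scene0_c.png

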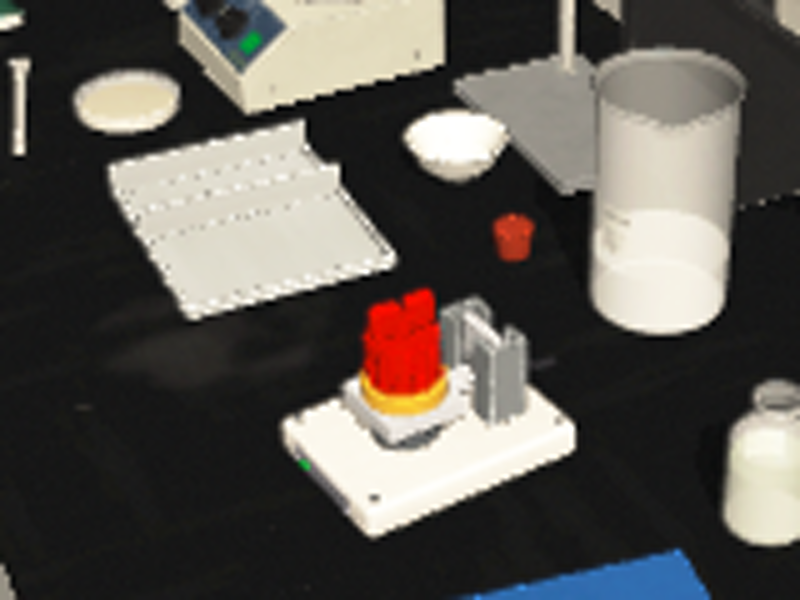

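View pics/side0_c.png

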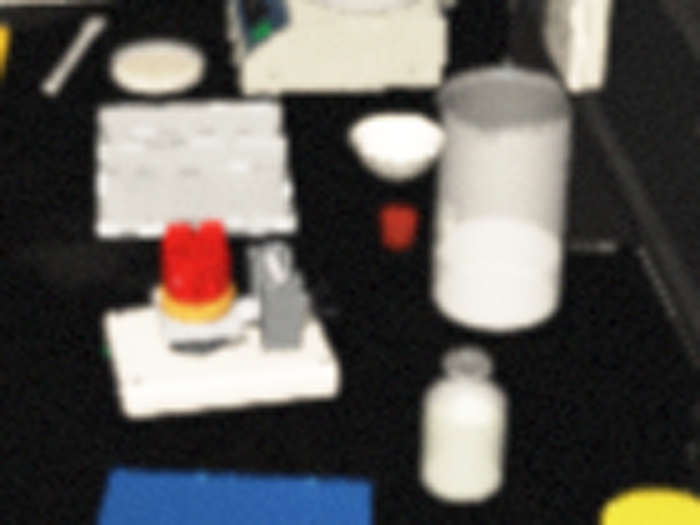

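```bash
cat >> h.py <<'E'
def rel(target,yaw=None,grasp=False):
    """world TCP target & tool-x world yaw(deg) -> increments dx,dy,dz,turn"""
    o=ctrl.get_obs();T=T_tool(o);d=T[:3,:3].T@(np.array(target,float)-T[:3,3])
    cy=np.degrees(np.arctan2(T[1,0],T[0,0]));t=0 if yaw is None else (cy-yaw+180)%360-180
    print("now",T[:3,3].round(1),"yaw",cy.round(1),"q6",o["qpos"][5].round(2),"-> d",d.round(1),"turn",round(float(t),1));return d,t
E
python3 -c "
from h import *
rel([495,180,300],90)"
```

```text
now [225.7 582.4 222.1] yaw 158.8 q6 -0.02 -> d [-396.5 -277.9  -77.6] turn 68.8
```

>>> move_arm:
  increments: [0,0,0,-60,0,0,-396,-278,-78,69,0,-396,-278,-78,69,0,-396,-278,-78,69,0,-396,-278,-78,69,0,-396,-278,-78,69,0,-396,-278,-78,69,0,-396,-278,-78,69,0,-396,-278,-78,69,0,-396,-278,-78,69,0,-396,-278,-78,69,0,-396,-278,-78,69]

```text
t: 1.65
ee_pos: [493.7, 181.1, 300.2]
orientation: [2.223, 2.22, -0.002]
ft_force: [0.1, 0.5, -0.1]
width: 87.8
```

```bash
python3 -c "
from h import *
snap('wrist','w1');print(ctrl.get_obs()['t']);rel([490,-60,300],90)"
```

```text
1.7
now [493.8 181.2 300.3] yaw 89.9 q6 0.33 -> d [-241.2   -3.4    0.5] turn -0.1
```

View pics/w1.png

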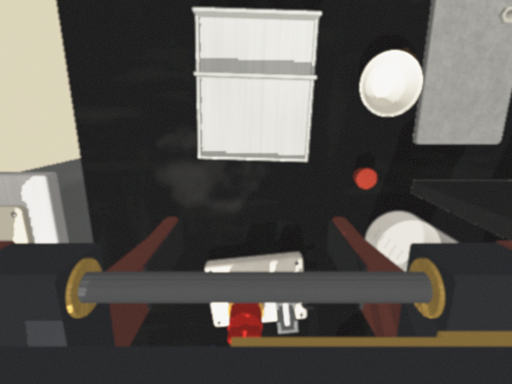

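>>> move_arm:
  increments: [0,-241,-3,0,0,0,-241,-3,0,0,0,-241,-3,0,0,0,-241,-3,0,0,0,-241,-3,0,0,0,-241,-3,0,0,0,-241,-3,0,0]

```text
t: 2.58
ee_pos: [490.5, -58.3, 300.5]
orientation: [-2.22, -2.222, 0.002]
ft_force: [-0.6, -0.1, -0.5]
width: 87.8
```

```bash
python3 -c "
from h import *
snap('wrist','w2');print(ctrl.get_obs()['t']);rel([490,-60,300],90)
im=cv2.imread('pics/w2.png')[60:260,150:400];cv2.imwrite('pics/w2c.png',cv2.resize(im,None,fx=3,fy=3,interpolation=2))
for p,z in [((197,159),8),((308,161),8),((193,9),28),((321,12),28),((194,75),28),((318,78),28)]: print(onz('w1',*p,z).round(1))
"
```

```text
2.625
now [490.5 -58.3 300.5] yaw 90.1 q6 -0.14 -> d [-1.7 -0.5  0.5] turn 0.1
[401.8 186.2   8. ]
[577.1 182.7   8. ]
[411.1 389.7  28. ]
[582.  385.7  28. ]
[407.9 307.4  28. ]
[582.4 303.1  28. ]
```

View pics/w2.png

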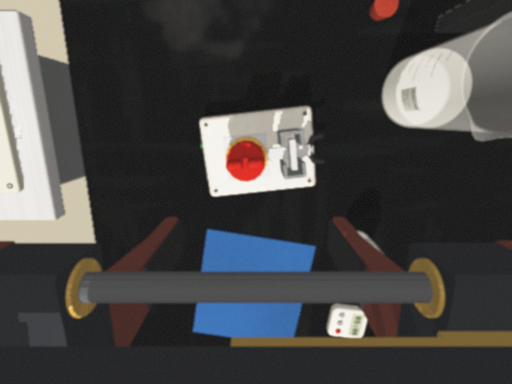

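View pics/w2c.png

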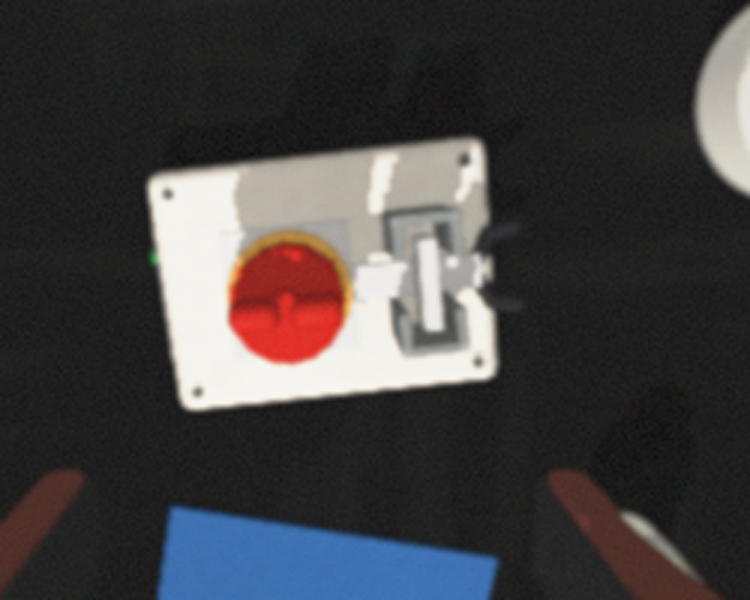

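```bash
python3 -c "
from h import *
im=cv2.imread('pics/w2.png')[135:190,215:325];cv2.imwrite('pics/w2d.png',cv2.resize(im,None,fx=7,fy=7,interpolation=2))
c=[(150+x/3-.3,60+y/3-.3) for x,y in [(150,177),(483,140),(497,375),(183,410)]]
P=np.array([onz('w2',*p,30) for p in c])[:,:2];print(P.round(1),P.mean(0))
e=(P[1]-P[0]+P[2]-P[3]);print(np.degrees(np.arctan2(e[1],e[0])),[np.linalg.norm(P[i]-P[i-1]).round(1) for i in range(4)])
print('body',onz('w2',246.3,161,111),'wing',onz('w2',245.6,164,135), onz('w2',227,165,135),onz('w2',264,164,135))
print('wing scene',onz('scene0',160+402/5,120+305/5,135),'tab top',[onz('w2',150+x/3,60+y/3,90) for x,y in [(427,236),(434,332)]])
"
```

```text
[[ 409.8    8.4]
 [ 570.1   25.6]
 [ 582.9  -89.8]
 [ 421.3 -108.5]] [496.03200631 -41.09265439]
6.363572935728102 [np.float64(117.4), np.float64(161.2), np.float64(116.1), np.float64(162.6)]
body [479.52852714 -41.50195949 111.        ] wing [479.44555561 -41.45055323 135.        ] [458.18444764 -42.61156853 135.        ] [500.44794639 -41.4404761  135.        ]
wing scene [476.78532438 -53.82041871 135.        ] tab top [array([537.57325022, -16.02385639,  90.        ]), array([541.97616797, -57.21389431,  90.        ])]
```

View pics/w2d.png

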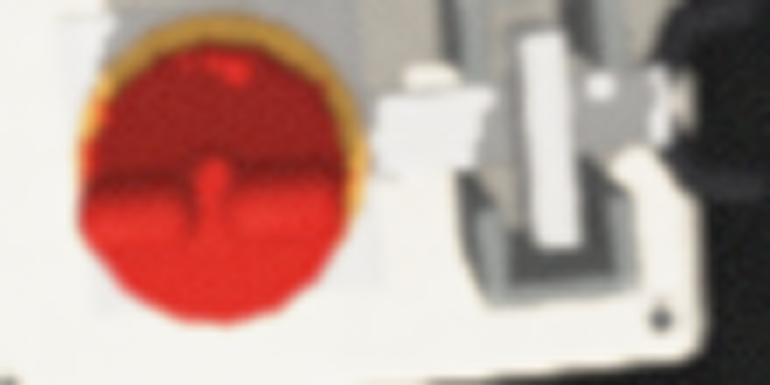

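```bash
python3 -c "
from h import *
rel([479.5,-41.5,165],2);rel([479.5,-41.5,114],2)"
```

```text
now [490.5 -58.3 300.5] yaw 90.1 q6 -0.14 -> d [ 16.9 -10.9 135.5] turn 88.1
now [490.5 -58.3 300.5] yaw 90.1 q6 -0.14 -> d [ 17.  -10.8 186.5] turn 88.1
```

>>> move_arm:
  increments: [0,17,-11,40,10,0,17,-11,60,20,0,17,-11,80,30,0,17,-11,100,40,0,17,-11,120,50,0,17,-11,130,60,0,17,-11,130,70,0,17,-11,130,80,0,17,-11,130,88,0,17,-11,130,88,0,17,-11,130,88]

```text
t: 4.0
ee_pos: [479.5, -40.8, 170.6]
orientation: [3.14, 0.062, -0.001]
ft_force: [-0.3, -0.4, 0.2]
width: 87.9
```

```bash
python3 -c "
from h import *
snap('wrist','w3');snap('scene','s3');print(ctrl.get_obs()['t']);rel([479.5,-41.5,114],2)
print(proj('w3',[479.5,-41.5,135]),proj('w3',[502.5,-41,135]),proj('w3',[541,-34.5,90]))
im=cv2.imread('pics/s3.png')[120:240,160:320];cv2.imwrite('pics/s3c.png',cv2.resize(im,None,fx=5,fy=5,interpolation=2))"
```

```text
4.1
now [479.4 -41.1 170.5] yaw 2.2 q6 1.42 -> d [ 0.1  0.3 56.5] turn 0.2
[255.35696026 215.24634031] [255.94225159 184.05353353] [249.66310313 125.51694992]
```

View pics/w3.png

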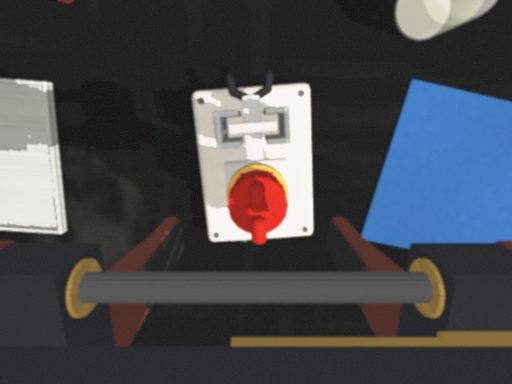

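View pics/s3c.png

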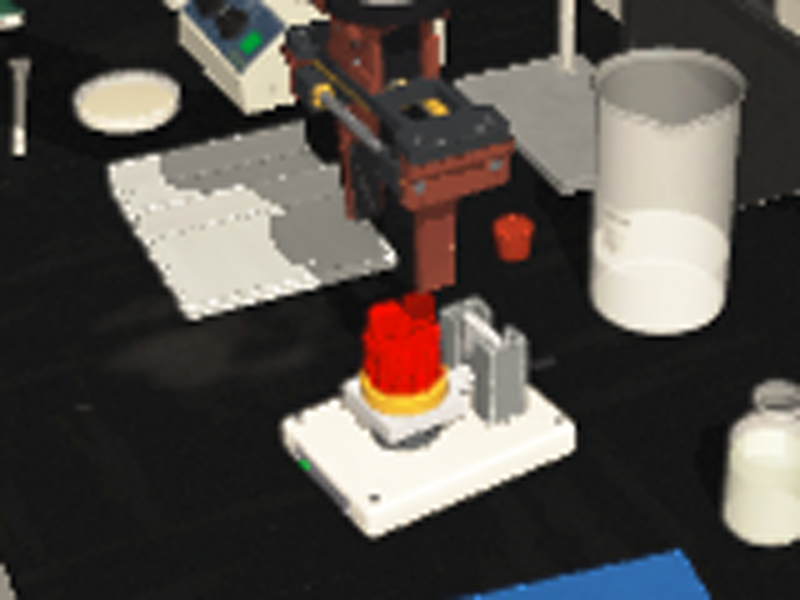

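>>> move_arm:
  increments: [0,1.5,1.5,30,-2,0,1.5,1.5,56,-2,0,1.5,1.5,56,-2,150,1.5,1.5,56,-2,230,1.5,1.5,56,-2,230,1.5,1.5,56,-2,230,1.5,1.5,56,-2,230,1.5,1.5,56,-2,230,1.5,1.5,56,-2]

```text
t: 5.22
ee_pos: [480.9, -42.6, 114.6]
orientation: [3.139, 0.115, -0.001]
ft_force: [0.2, -0.0, 0.7]
width: 31.5
```

```bash
python3 -c "
from h import *
o=ctrl.get_obs();print(o['t'],o['ft_force'],o['moment'],o['width'])
rel([481,-42.5,114],4)"
```

```text
5.225 [ 0.22760656 -0.00098951  0.70047368] [-0.01817946  0.13129713  0.02290937] 31.508140335920274
now [480.9 -42.6 114.6] yaw 4.2 q6 1.39 -> d [ 0.1 -0.1  0.6] turn 0.2
```

>>> move_arm:
  increments: [230,0,0,0,0,230,0,0,0,0,230,0,0,0,0,230,0,0,0,0]

```text
t: 5.72
ee_pos: [480.9, -42.6, 114.5]
orientation: [3.139, 0.115, -0.001]
ft_force: [-0.3, -0.4, 0.2]
width: 11.9
```

```bash
python3 -c "
from h import *
o=ctrl.get_obs();print(o['t'],o['ft_force'],o['moment'],o['width'])
rel([481,-42.5,114],4)"
```

```text
5.725 [-0.26931339 -0.37658298  0.20080063] [-0.02720143  0.13088047 -0.06183827] 11.88911994512161
now [480.9 -42.6 114.5] yaw 4.2 q6 1.39 -> d [ 0.1 -0.1  0.5] turn 0.2
```

>>> move_arm:
  increments: [230,0,0,0,-8,230,0,0,0,-16,230,0,0,0,-23,230,0,0,0,-23]

```text
t: 6.22
ee_pos: [480.8, -43.4, 114.6]
orientation: [3.051, 0.741, -0.002]
ft_force: [-1.2, -5.5, 0.1]
width: 12.1
```

```bash
python3 -c "
from h import *
o=ctrl.get_obs();print(o['t'],o['ft_force'],o['moment'],o['width'],o['joint_torque'])
rel([481,-42.5,114],4)"
```

```text
6.225 [-1.17696684 -5.4614478   0.106486  ] [-0.99641151  0.24351026 -0.08501881] 12.138260851546882 [  2.84470327 -43.62986326 -18.89614642   1.14559259  -0.07743762
  -0.58649613]
now [480.8 -43.4 114.6] yaw 27.3 q6 0.98 -> d [ 0.6 -0.8  0.6] turn 23.3
```

>>> move_arm:
  increments: [230,0,0,0,-4,230,0,0,0,-4]

```text
t: 6.48
ee_pos: [480.9, -43.9, 114.5]
orientation: [3.023, 0.845, -0.003]
ft_force: [-0.8, -4.9, -0.8]
width: 12.0
```

```bash
python3 -c "
from h import *
o=ctrl.get_obs();print(o['t'],o['ft_force'],o['moment'],o['width'],o['joint_torque'])
rel([481,-42.5,114],4);snap('scene','s4');snap('wrist','w4')
im=cv2.imread('pics/s4.png')[150:230,195:295];cv2.imwrite('pics/s4c.png',cv2.resize(im,None,fx=7,fy=7,interpolation=2))"
```

```text
6.475 [-0.75931154 -4.91467481 -0.77447876] [-0.83976533  0.12817264 -0.15162496] 12.035034917621825 [  2.61909105 -43.85479331 -18.76836777   0.90211764   0.09387398
  -0.54327965]
now [480.9 -43.9 114.5] yaw 31.2 q6 0.91 -> d [ 0.9 -1.2  0.5] turn 27.2
```

View pics/s4c.png

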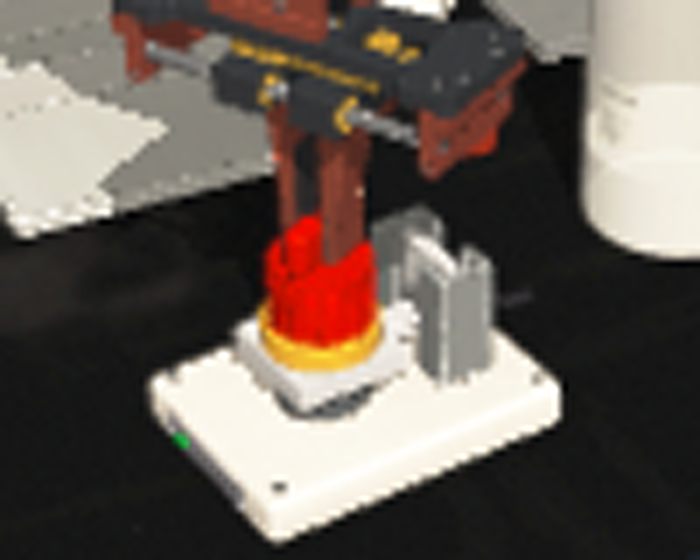

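View pics/w4.png

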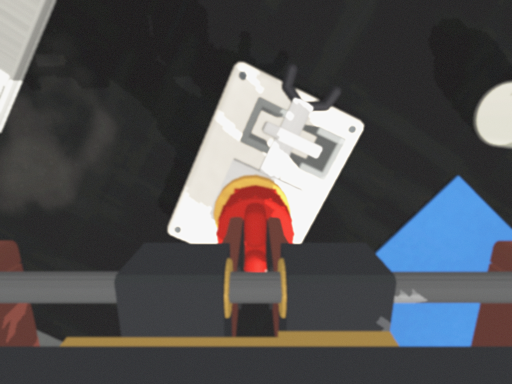

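>>> move_arm:
  increments: [230,0,0,0,-10,230,0,0,0,-20,230,0,0,0,-30,230,0,0,0,-40,230,0,0,0,-50,230,0,0,0,-60,230,0,0,0,-65,230,0,0,0,-65,230,0,0,0,-65]

```text
t: 7.7
ee_pos: [483.1, -42.6, 115.1]
orientation: [2.101, 2.331, 0.003]
ft_force: [5.2, 6.6, -1.5]
width: 32.1
```

```bash
python3 -c "
from h import *
o=ctrl.get_obs();print(o['t'],o['ft_force'],o['moment'],o['width'],o['joint_torque'])
rel([481,-42.5,114],96)"
```

```text
7.7 [ 5.23993839  6.62948559 -1.54578465] [ 1.26804588 -0.96418906 -0.7668422 ] 32.14234014699454 [ -2.94254981 -43.5791409  -15.87216854  -2.19094187   1.48902487
  -0.79679461]
now [483.1 -42.6 115.1] yaw 95.9 q6 -0.22 -> d [ 0.3 -2.1  1.1] turn -0.1
```

```bash
python3 -c "
from h import *
snap('scene','s5');snap('wrist','w5')
im=cv2.imread('pics/s5.png')[150:230,195:295];cv2.imwrite('pics/s5c.png',cv2.resize(im,None,fx=7,fy=7,interpolation=2))"
```

```text
(no output)
```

View pics/s5c.png

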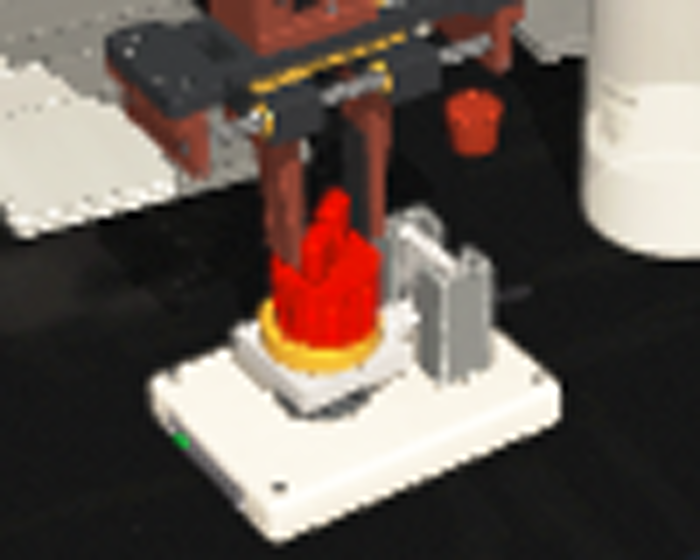

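View pics/w5.png

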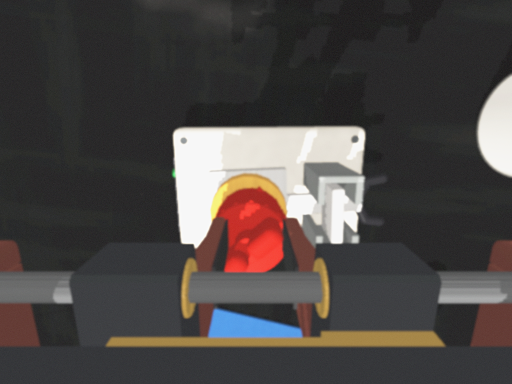

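>>> move_arm:
  increments: [100,0,0,0,0,0,0,0,0,0,0,0,2,0,0,0,0,2,-30,-10,0,0,2,-55,-20,0,0,2,-55,-30,0,0,2,-55,-40,0,0,2,-55,-50,0,0,2,-55,-60,0,0,2,-55,-70,0,0,2,-55,-80,0,0,2,-55,-90]

```text
t: 9.3
ee_pos: [484.8, -42.5, 170.0]
orientation: [-0.171, 3.134, -0.001]
ft_force: [0.9, 0.4, 0.3]
width: 87.7
```

```bash
python3 -c "
from h import *
o=ctrl.get_obs();print(o['t'],o['ft_force'])
rel([481,-42.5,114],222);snap('wrist','w6')
im=cv2.imread('pics/w6.png')[130:270,150:350];cv2.imwrite('pics/w6c.png',cv2.resize(im,None,fx=4,fy=4,interpolation=2))"
```

```text
9.3 [0.89054466 0.40824428 0.26380293]
now [484.8 -42.5 170. ] yaw -173.7 q6 -1.79 -> d [ 4.   0.5 56. ] turn -35.7
```

View pics/w6c.png

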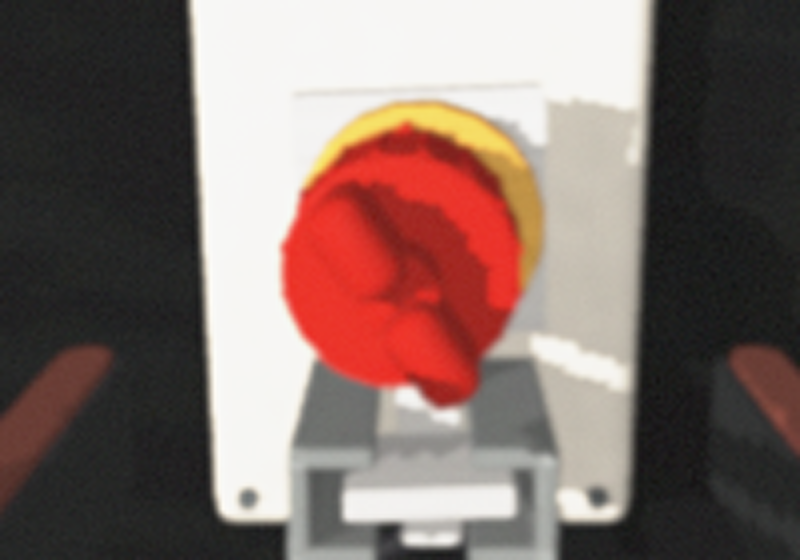

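```bash
python3 -c "
from h import *
for z in (135,):
  A=onz('w6',150+338/4,130+200/4,z);B=onz('w6',150+452/4,130+395/4,z);print(A,B,(A+B)/2,np.linalg.norm(B-A),np.degrees(np.arctan2(B[1]-A[1],B[0]-A[0])))
print('wing mid',onz('w6',150+400/4,130+300/4,130),'body c',onz('w6',150+402/4,130+258/4,111))
print('tab',onz('w6',150+430/4,130+502/4,90))
"
```

```text
[460.05401123 -59.77994048 135.        ] [493.85902499 -35.91838606 135.        ] [476.95651811 -47.84916327 135.        ] 41.3781673647798 35.216678673774254
wing mid [478.49032835 -47.10687421 130.        ] body c [475.69921295 -47.31916345 111.        ]
tab [538.26145522 -34.59649983  90.        ]
```

```bash
python3 -c "
from h import *
rel([479.5,-45,114.5],215)"
```

```text
now [484.8 -42.5 170. ] yaw -173.3 q6 -1.8 -> d [ 5.8 -1.8 55.5] turn -28.3
```

>>> move_arm:
  increments: [0,6,-2,20,-10,0,6,-2,40,-20,0,6,-2,55,-28,0,6,-2,55,-28,200,6,-2,55,-28,230,6,-2,55,-28,230,6,-2,55,-28,230,6,-2,55,-28,230,6,-2,55,-28,230,6,-2,55,-28,230,6,-2,55,-28,230,6,-2,55,-28]

```text
t: 10.85
ee_pos: [479.4, -45.5, 115.1]
orientation: [-0.935, 2.996, -0.003]
ft_force: [-0.7, -6.4, -0.4]
width: 11.6
```

>>> move_arm:
  increments: [230,0,0,0,0,230,0,0,0,0]

```text
t: 11.1
ee_pos: [479.3, -45.5, 115.0]
orientation: [-0.935, 2.996, -0.003]
ft_force: [-1.1, -0.9, 1.3]
width: 11.6
```

```bash
python3 -c "
from h import *
o=ctrl.get_obs();print(o['t'],o['ft_force'],o['moment'],o['width'],o['joint_torque'])
rel([479.5,-45,114],96)"
```

```text
11.1 [-1.09631823 -0.88237885  1.26090886] [-0.02927558  0.33744484 -0.07067269] 11.621431322183549 [  0.91611436 -42.81009078 -19.01414037   0.11144684  -0.35479143
  -0.08908212]
now [479.3 -45.5 115. ] yaw -145.3 q6 -2.29 -> d [-0.5  0.3  1.1] turn 118.7
```

>>> move_arm:
  increments: [230,0,0,0,10,230,0,0,0,20,230,0,0,0,30,230,0,0,0,40,230,0,0,0,50,230,0,0,0,60,230,0,0,0,65,230,0,0,0,65]

```text
t: 12.1
ee_pos: [478.7, -45.0, 115.0]
orientation: [0.821, 3.03, 0.001]
ft_force: [-2.5, 3.2, 2.8]
width: 12.2
```

```bash
python3 -c "
from h import *
o=ctrl.get_obs();print(o['t'],o['ft_force'],o['moment'],o['width'],o['joint_torque'])
rel([479.5,-45,114],96)"
```

```text
12.1 [-2.53370944  3.24557496  2.81121086] [ 0.62465204  0.49092131 -0.06990735] 12.183528175339939 [ -1.23164378 -42.55200148 -19.79118526  -0.631017    -0.78835884
   0.42092278]
now [478.7 -45.  115. ] yaw 149.7 q6 -1.16 -> d [-0.7  0.4  1. ] turn 53.7
```

>>> move_arm:
  increments: [230,0,0,0,10,230,0,0,0,20,230,0,0,0,30,230,0,0,0,40,230,0,0,0,50,230,0,0,0,53,230,0,0,0,53,230,0,0,0,53]

```text
t: 13.1
ee_pos: [478.7, -45.0, 115.0]
orientation: [2.085, 2.348, 0.002]
ft_force: [-0.7, 1.3, 1.8]
width: 12.0
```

```bash
python3 -c "
from h import *
o=ctrl.get_obs();print(o['t'],o['ft_force'],o['moment'],o['width'],o['joint_torque'])
rel([479.5,-45,114],96);snap('wrist','w7')"
```

```text
13.1 [-0.72413273  1.25430486  1.83244992] [ 0.14831676  0.32677675 -0.04073032] 11.992862612016612 [-3.65347574e-01 -4.28086138e+01 -1.90848577e+01 -1.58600528e-01
 -3.70536111e-01 -3.87132063e-02]
now [478.7 -45.  115. ] yaw 96.8 q6 -0.24 -> d [-0.1  0.7  1. ] turn 0.8
```

View pics/w7.png

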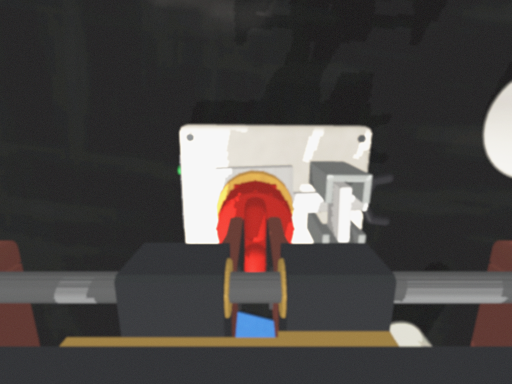

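>>> move_arm:
  increments: [230,0,0,-4,1,230,0,0,-8,1,230,0,0,-12,1]

```text
t: 13.52
ee_pos: [478.6, -45.0, 127.2]
orientation: [2.105, 2.33, 0.002]
ft_force: [0.6, 0.5, -2.4]
width: 12.0
```

```bash
python3 -c "
from h import *
o=ctrl.get_obs();print(o['t'],o['ft_force'],o['width'])
rel([479.5,-45,170],96)"
```

```text
13.525 [ 0.56803635  0.52577764 -2.44137623] 11.994755983894313
now [478.6 -45.  127.2] yaw 95.8 q6 -0.22 -> d [ -0.1   0.9 -42.8] turn -0.2
```

>>> move_arm:
  increments: [230,0,0,-40,0,230,0,0,-73,0,230,100,0,-73,0,230,160,0,-73,0,230,160,0,-73,0,230,160,0,-73,0]

```text
t: 14.28
ee_pos: [462.1, 116.0, 200.4]
orientation: [2.101, 2.333, 0.003]
ft_force: [0.4, 0.0, -3.5]
width: 11.3
```

```bash
python3 -c "
from h import *
snap('wrist','w8');snap('side','d8')
o=ctrl.get_obs();print(o['t'],o['ft_force'],o['width'])
for n,(x,y,w,h) in {'w8':(80,0,360,250),'scene0':(175,140,75,50),'d8':(215,150,80,50)}.items():
    im=cv2.imread('pics/%s.png'%n)[y:y+h,x:x+w]; s=10 if n!='w8' else 2
    cv2.imwrite('pics/%s_t.png'%n,cv2.resize(im,None,fx=s,fy=s,interpolation=2))
rel([490,240,200],90)"
```

```text
14.375 [ 0.3767486  -1.64814295 -3.45062773] 11.66207592600733
now [462.3 114.1 200.2] yaw 95.9 q6 0.12 -> d [122.4  40.5   0.2] turn 5.9
```

View pics/w8_t.png

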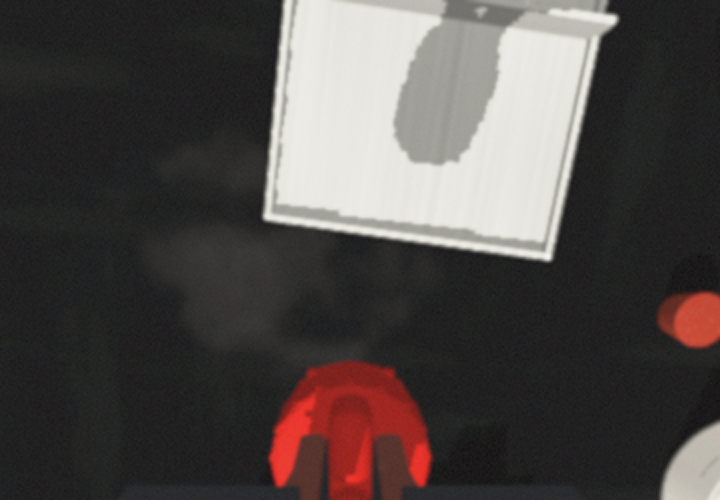

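View pics/scene0_t.png

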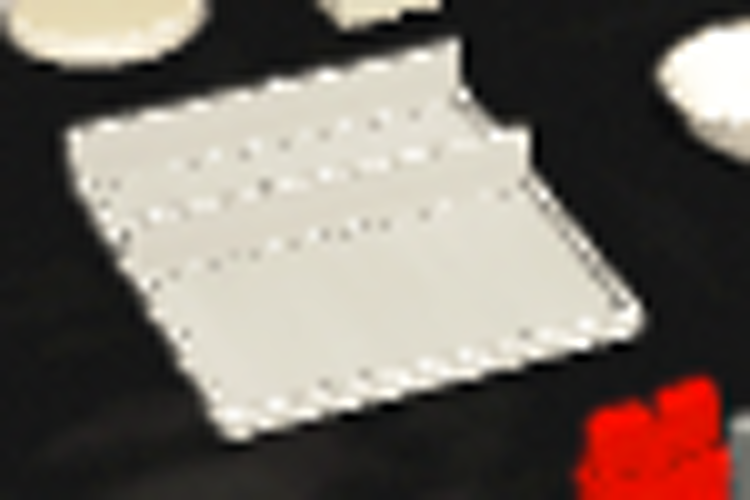

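View pics/d8_t.png

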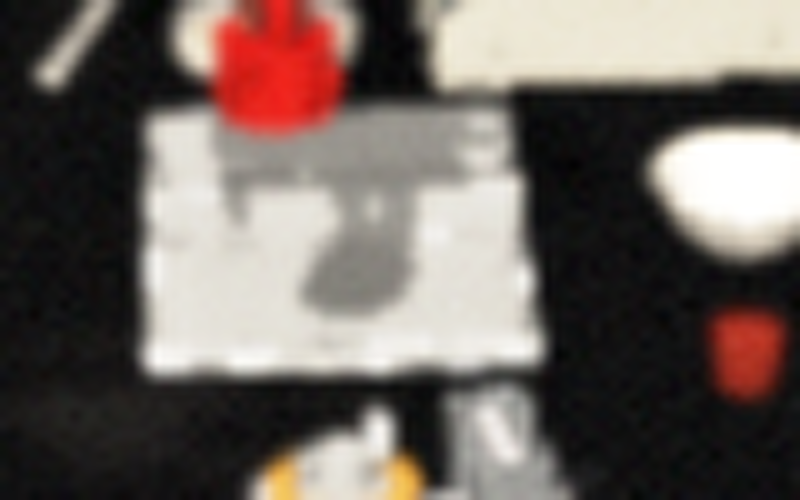

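```bash
python3 -c "
from h import *
for l,n,p,s,off,z in [('nl','scene0',(237,440),10,(175,140),0),('nr','scene0',(637,338),10,(175,140),0),('wallR','scene0',(529,130),10,(175,140),28),('farR','scene0',(460,40),10,(175,140),28),('farL','scene0',(68,132),10,(175,140),28),
 ('nl','d8',(146,378),10,(215,150),0),('nr','d8',(545,370),10,(215,150),0),('nl','w8',(264,220),2,(80,0),8),('nr','w8',(551,260),2,(80,0),8),('wallR','w8',(617,18),2,(80,0),28)]:
  print(l,n,onz(n,off[0]+p[0]/s,off[1]+p[1]/s,z).round(1))
"
```

```text
nl scene0 [409.2 182.9   0. ]
nr scene0 [572.1 176.2   0. ]
wallR scene0 [581.5 299.9  28. ]
farR scene0 [586.1 384.6  28. ]
farL scene0 [412.6 387.5  28. ]
nl d8 [405.4 183.3   0. ]
nr d8 [580.5 174.6   0. ]
nl w8 [404.  187.3   8. ]
nr w8 [576.9 182.2   8. ]
wallR w8 [580.5 305.6  28. ]
```

```bash
python3 -c "
from h import *
rel([450.5,243,43],96)"
```

```text
now [462.3 114.1 200.2] yaw 95.9 q6 0.12 -> d [129.5   1.1 157.1] turn -0.1
```

>>> move_arm:
  increments: [230,60,1,0,0,230,110,1,40,0,230,129.5,1,90,0,230,129.5,1,130,0,230,129.5,1,150,0,230,129.5,1,155,0,230,129.5,1,157.5,0,230,129.5,1,157.5,0]

```text
t: 15.38
ee_pos: [451.2, 242.9, 43.4]
orientation: [2.104, 2.33, 0.004]
ft_force: [0.4, -0.3, -3.0]
width: 11.6
```

```bash
python3 -c "
from h import *
o=ctrl.get_obs();print(o['t'],o['ft_force'],o['width'])
rel([450.5,243,42],96)"
```

```text
15.375 [ 0.40191476 -0.33792625 -3.04989636] 11.577387734009156
now [451.2 242.9  43.4] yaw 95.8 q6 0.37 -> d [ 0.2 -0.7  1.4] turn -0.2
```

Still hanging; lower in small steps, then release and rise.

>>> move_arm:
  increments: [230,0,0,1.5,0,230,0,0,2.5,0]

```text
t: 15.62
ee_pos: [452.0, 243.0, 42.0]
orientation: [2.103, 2.329, 0.007]
ft_force: [-1.7, -3.7, 17.2]
width: 12.0
```

```bash
python3 -c "
from h import *
o=ctrl.get_obs();print(o['t'],o['ft_force'],o['width'],o['ee_pos'])"
```

```text
15.625 [-1.70284059 -3.68453696 17.16461081] 11.990885189585256 [452.03780289 243.02973209  41.99123993]
```

>>> move_arm:
  increments: [200,0,0,0,0,150,0,0,0,0,100,0,0,0,0,0,0,0,0,0,0,0,0,-30,0,0,0,0,-70,0,0,0,0,-110,0,0,-50,0,-130,10,0,-110,0,-130,20,0,-110,0,-130,30]

```text
t: 16.88
ee_pos: [462.6, 130.4, 172.3]
orientation: [2.643, 1.693, 0.008]
ft_force: [0.4, 0.7, -0.0]
width: 88.1
```

```bash
python3 -c "
from h import *
snap('wrist','w9')
o=ctrl.get_obs();print(o['t'],o['ft_force'],o['width'])
rel([478.7,-45,170],6)"
```

```text
16.925 [-0.08002724 -0.29014689  0.03117278] 87.92724179495465
now [462.7 131.7 172.2] yaw 64.9 q6 0.69 -> d [-153.2   89.4    2.2] turn 58.9
```

View pics/w9.png

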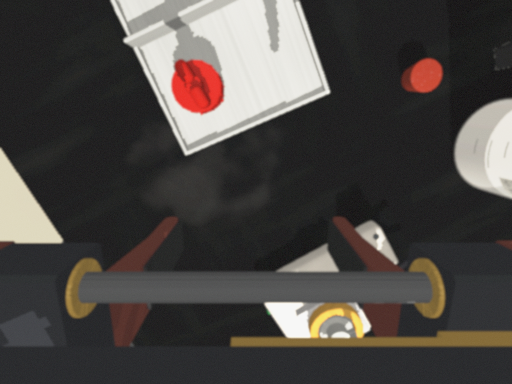

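>>> move_arm:
  increments: [0,-50,30,2,10,0,-100,58,2,20,0,-153,89,2,30,0,-153,89,2,40,0,-153,89,2,50,0,-153,89,2,59,0,-153,89,2,59,0,-153,89,2,59]

```text
t: 17.92
ee_pos: [478.4, -44.3, 170.1]
orientation: [-3.137, -0.169, -0.009]
ft_force: [-0.1, -0.6, 0.0]
width: 87.6
```

```bash
python3 -c "
from h import *
snap('wrist','w10')
o=ctrl.get_obs();print(o['t'],o['ft_force'],o['width'])
rel([478.7,-45,64],6)
print(proj('w10',[478.7,-45,76]),proj('w10',[478.7,-45,104]))"
```

```text
17.975 [-0.40267698  0.09759965 -0.19805792] 87.7770437458709
now [478.4 -44.3 170.1] yaw 6.1 q6 1.34 -> d [ -0.4   0.7 106.1] turn 0.1
[255.43408126 194.70143627] [255.47391239 203.30505913]
```

View pics/w10.png

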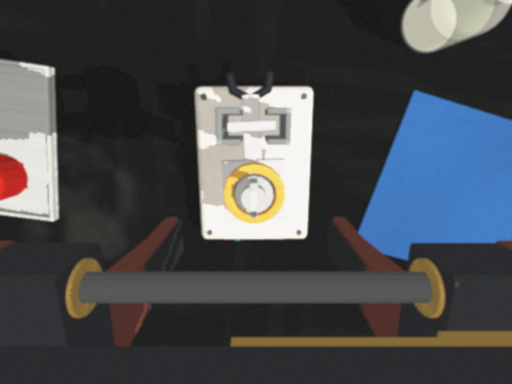

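>>> move_arm:
  increments: [0,0,1,40,0,0,0,1,80,0,0,0,1,100,0,0,0,1,105.5,0,80,0,1,105.5,0,160,0,1,105.5,0,200,0,1,105.5,0,200,0,1,105.5,0,200,0,1,105.5,0]

```text
t: 19.1
ee_pos: [479.6, -45.1, 65.3]
orientation: [-3.137, -0.168, -0.011]
ft_force: [-1.4, 3.0, 6.8]
width: 57.8
```

```bash
python3 -c "
from h import *
o=ctrl.get_obs();print(o['t'],o['ft_force'],o['width'])
rel([478.7,-45,64],6)"
```

```text
19.1 [-1.36006156  3.04825484  6.81979147] 57.84612036331352
now [479.6 -45.1  65.3] yaw 6.1 q6 1.34 -> d [-0.9 -0.2  1.3] turn 0.1
```

>>> move_arm:
  increments: [200,0,0,-15,0,200,0,0,-40,0,200,0,0,-75,0,200,0,0,-90,0,200,0,0,-90,0]

```text
t: 19.73
ee_pos: [479.7, -45.4, 156.4]
orientation: [3.137, 0.168, 0.015]
ft_force: [0.2, -0.4, -0.8]
width: 57.7
```

```bash
python3 -c "
from h import *
o=ctrl.get_obs();print(o['t'],o['ft_force'],o['width'])
rel([530.5,241,60],-2);rel([530.5,241,7],-2)"
```

```text
19.725 [ 0.20231923 -0.39172812 -0.82634971] 57.7464624389267
now [479.7 -45.4 156.4] yaw 6.1 q6 1.34 -> d [  80.2 -279.3   97. ] turn 8.1
now [479.7 -45.4 156.4] yaw 6.1 q6 1.34 -> d [  79.7 -279.4  150. ] turn 8.1
```

>>> move_arm:
  increments: [200,15,-60,0,4,200,40,-120,0,8,200,60,-180,0,8,200,80,-240,0,8,200,80,-279,10,8,200,80,-279,50,8,200,80,-279,97,8,200,80,-279,125,8,200,80,-279,140,8,200,80,-279,147,8,200,80,-279,147,8]

```text
t: 21.1
ee_pos: [530.9, 240.6, 10.0]
orientation: [-3.14, 0.052, -0.015]
ft_force: [-0.1, 0.2, 0.4]
width: 57.8
```

```bash
python3 -c "
from h import *
o=ctrl.get_obs();print(o['t'],o['ft_force'],o['width'])
rel([530.5,241,7],-2);snap('scene','s11')
im=cv2.imread('pics/s11.png')[120:200,160:260];cv2.imwrite('pics/s11c.png',cv2.resize(im,None,fx=7,fy=7,interpolation=2))"
```

```text
21.1 [-0.05610104  0.16831367  0.43475316] 57.79405195981221
now [530.9 240.6  10. ] yaw -1.9 q6 2.01 -> d [-0.5 -0.3  3. ] turn 0.1
```

View pics/s11c.png

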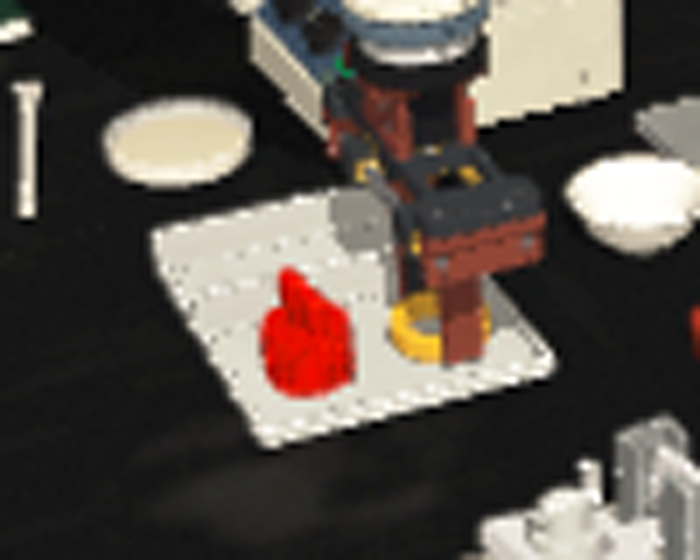

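>>> move_arm:
  increments: [200,0,0,2,0,200,0,0,3.5,0,200,0,0,4,0]

```text
t: 21.52
ee_pos: [531.5, 240.9, 6.9]
orientation: [-3.14, 0.052, -0.017]
ft_force: [0.4, -0.2, -1.2]
width: 57.6
```

```bash
python3 -c "
from h import *
o=ctrl.get_obs();print(o['t'],o['ft_force'],o['width'],o['ee_pos'])"
```

```text
21.525 [ 0.37676479 -0.18876923 -1.15292721] 57.63373411564372 [531.51170411 240.8844109    6.90074496]
```

>>> move_arm:
  increments: [200,0,0,1.5,0,200,0,0,2,0,60,0,0,2,0,45,0,0,2,0,45,0,0,2,0,45,0,0,2,0]

```text
t: 22.28
ee_pos: [531.5, 240.9, 4.7]
orientation: [-3.14, 0.051, -0.017]
ft_force: [-0.2, 0.0, 0.6]
width: 71.8
```

```bash
python3 -c "
from h import *
o=ctrl.get_obs();print(o['t'],o['ft_force'],o['width'],o['ee_pos'])"
```

```text
22.275 [-0.21954867  0.00369154  0.59291209] 71.82654359565856 [531.4711239  240.85580042   4.73392527]
```

```bash
python3 -c "
from h import *
rel([479,-45,155],6)"
```

```text
now [531.5 240.9   4.7] yaw -1.9 q6 2.01 -> d [ -41.5  287.2 -151.1] turn -7.9
```

>>> move_arm:
  increments: [45,0,0,-30,0,20,0,0,-80,0,0,0,0,-130,0,0,-10,60,-150,-4,0,-20,120,-150,-8,0,-30,180,-150,-8,0,-41,240,-150,-8,0,-41,287,-150,-8,0,-41,287,-150,-8,0,-41,287,-150,-8]

```text
t: 23.52
ee_pos: [479.4, -44.6, 153.8]
orientation: [-3.136, -0.166, -0.017]
ft_force: [-0.3, 0.2, -0.2]
width: 87.7
```

```bash
python3 -c "
from h import *
snap('wrist','w12');snap('scene','s12')
o=ctrl.get_obs();print(o['t'],o['ft_force'],o['width'])
rel([479,-45,39],6)
im=cv2.imread('pics/s12.png')[120:240,160:320];cv2.imwrite('pics/s12c.png',cv2.resize(im,None,fx=5,fy=5,interpolation=2))"
```

```text
23.625 [-0.06957952  0.2619933  -0.37938664] 88.11882941388043
now [479.5 -43.8 153.8] yaw 6.2 q6 1.34 -> d [ -1.9   1.1 114.8] turn 0.2
```

View pics/s12c.png

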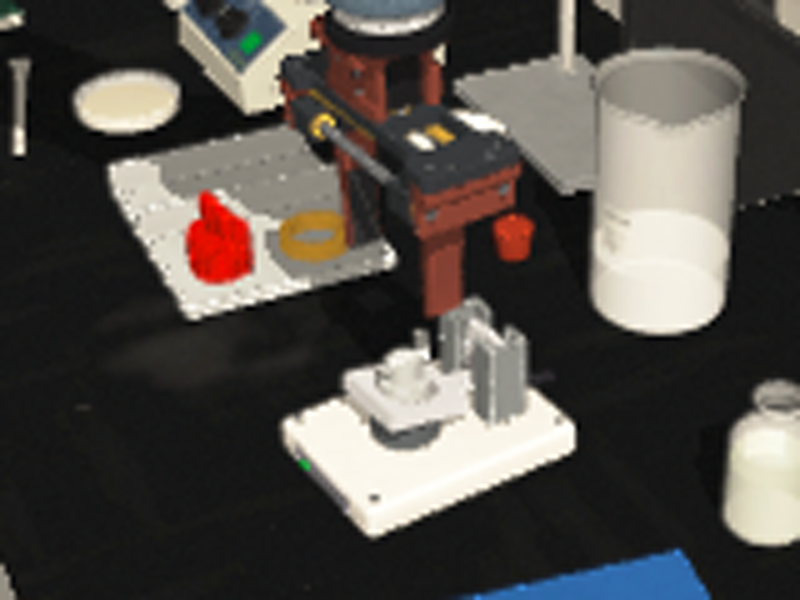

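View pics/w12.png

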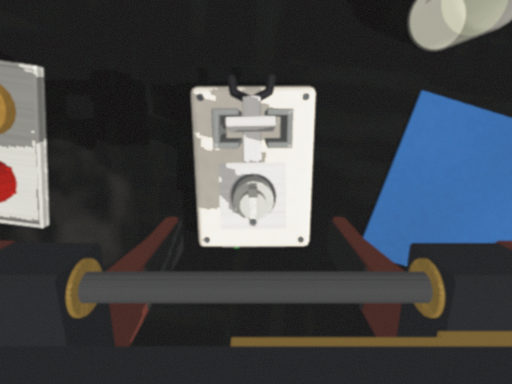

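>>> move_arm:
  increments: [0,-1,1,40,0,0,-1,1,80,0,0,-1.5,1,105,0,0,-1.5,1,114,0,0,-1.5,1,115,0,100,-1.5,1,115,0,200,-1.5,1,115,0,200,-1.5,1,115,0,200,-1.5,1,115,0,200,-1.5,1,115,0]

```text
t: 24.88
ee_pos: [479.3, -44.9, 39.2]
orientation: [-3.136, -0.169, -0.017]
ft_force: [-2.8, 1.2, 7.0]
width: 60.1
```

```bash
python3 -c "
from h import *
o=ctrl.get_obs();print(o['t'],o['ft_force'],o['width'])
rel([479,-45,150],6)"
```

```text
24.875 [-2.79011368  1.24589397  6.97773382] 60.09825191602637
now [479.3 -44.9  39.2] yaw 6.2 q6 1.34 -> d [ 8.000e-01  1.000e-01 -1.108e+02] turn 0.2
```

>>> move_arm:
  increments: [60,0,0,0,0,45,0,0,0,0,45,0,0,-8,0,45,0,0,-12.5,0,200,0,0,-12.5,0,200,0,0,-12.5,0,200,0,0,-12.5,0,200,0,0,-12.5,0]

```text
t: 25.88
ee_pos: [479.3, -44.9, 51.7]
orientation: [-3.136, -0.169, -0.017]
ft_force: [0.4, -0.6, 4.0]
width: 59.7
```

```bash
python3 -c "
from h import *
o=ctrl.get_obs();print(o['t'],o['ft_force'],o['width'])
rel([479,-45,150],6)
print('bottle',onz('scene0',314,228,0),'timer',onz('scene0',341,252,15),'dropper',onz('scene0',348,301,0),'pen',onz('scene0',290,330,5))
m=cv2.inRange(cv2.cvtColor(cam('scene0')[3],cv2.COLOR_RGB2HSV),(95,120,60),(125,255,255))
c=max(cv2.findContours(m,0,2)[0],key=cv2.contourArea);q=cv2.approxPolyDP(c,6,True)[:,0];print(q.tolist(),[onz('scene0',*p,3).round().tolist() for p in q])
"
```

```text
25.875 [ 0.41509565 -0.63137771  4.0471235 ] 59.677270377495546
now [479.3 -44.9  51.7] yaw 6.2 q6 1.34 -> d [  0.7   0.1 -98.3] turn 0.2
bottle [ 6.52256852e+02 -2.25494070e+02  1.13686838e-13] timer [ 651.65875816 -362.99765024   15.        ] dropper [ 569.30781539 -502.0458226     0.        ] pen [ 390.44715879 -507.52274966    5.        ]
[[295, 229], [238, 243], [259, 295], [324, 278]] [[594.0, -204.0, 3.0], [406.0, -178.0, 3.0], [373.0, -380.0, 3.0], [558.0, -412.0, 3.0]]
```

>>> move_arm:
  increments: [200,0,0,-8,0,200,0,0,-25,0,200,0,0,-55,0,200,0,0,-85,0,200,0,0,-98,0,200,0,0,-98,0]

```text
t: 26.62
ee_pos: [478.5, -45.0, 150.2]
orientation: [-3.137, -0.169, -0.019]
ft_force: [-1.5, -0.5, -2.1]
width: 60.1
```

```bash
python3 -c "
from h import *
snap('scene','s13')
o=ctrl.get_obs();print(o['t'],o['ft_force'],o['moment'],o['width'])
rel([443.5,-287.5,30],-8)
im=cv2.imread('pics/s13.png')[120:240,160:320];cv2.imwrite('pics/s13c.png',cv2.resize(im,None,fx=5,fy=5,interpolation=2))"
```

```text
26.675 [-0.13841368 -0.56240816 -2.8578354 ] [-0.01758966  0.24108036 -0.00152193] 60.05152754759859
now [477.9 -45.  149.4] yaw 6.2 q6 1.34 -> d [-61.6 237.4 118.7] turn 14.2
```

View pics/s13c.png

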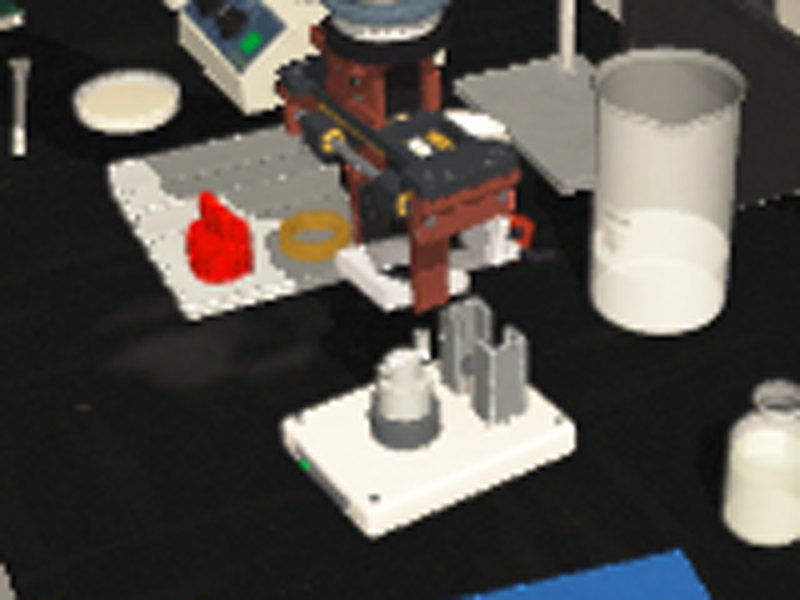

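Holder is off and level. Carry to the mat.

>>> move_arm:
  increments: [200,-10,50,0,4,200,-30,105,0,8,200,-45,160,0,12,200,-61,215,0,14,200,-61,237,20,14,200,-61,237,60,14,200,-61,237,100,14,200,-61,237,119,14,200,-61,237,130,14,200,-61,237,137,14,200,-61,237,140,14,200,-61,237,140,14]

```text
t: 28.18
ee_pos: [444.6, -287.1, 9.2]
orientation: [-3.133, 0.214, -0.018]
ft_force: [-1.0, 1.7, -0.5]
width: 60.0
```

```bash
python3 -c "
from h import *
snap('scene','s14')
o=ctrl.get_obs();print(o['t'],o['ft_force'],o['moment'],o['width'])
rel([443.5,-287.5,5],-8)
im=cv2.imread('pics/s14.png')[190:310,220:380];cv2.imwrite('pics/s14c.png',cv2.resize(im,None,fx=5,fy=5,interpolation=2))"
```

```text
28.225 [-1.14527388  0.40093117 -0.54320006] [0.05916668 0.18340002 0.10089235] 59.845153338377585
now [ 444.7 -287.3    9.3] yaw -7.8 q6 1.1 -> d [-1.2  0.4  4.3] turn 0.2
```

View pics/s14c.png

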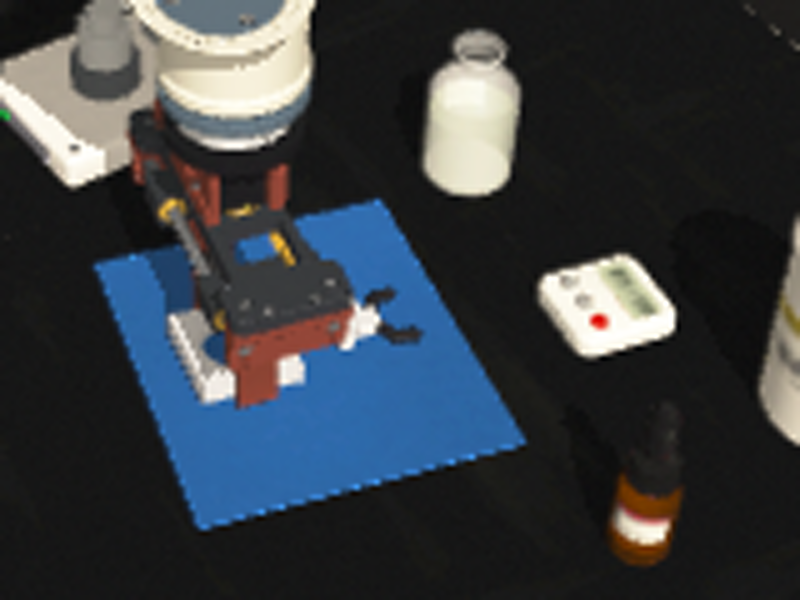

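>>> move_arm:
  increments: [200,0,0,2,0,200,0,0,4,0,200,0,0,5,0,200,0,0,5,0]

```text
t: 28.72
ee_pos: [444.8, -287.3, 4.3]
orientation: [-3.133, 0.214, -0.018]
ft_force: [-1.5, 1.8, 1.4]
width: 59.8
```

```bash
python3 -c "
from h import *
o=ctrl.get_obs();print(o['t'],o['ft_force'],o['moment'],o['width'],o['ee_pos'])"
```

```text
28.725 [-1.53589702  1.75266752  1.36391613] [0.1374993  0.10700306 0.06082928] 59.81790891899115 [ 444.7699945  -287.27104636    4.27361238]
```

Release, rise and swing toward the tab.

>>> move_arm:
  increments: [60,0,0,0,0,30,0,0,0,0,0,0,0,0,0,0,0,0,-30,0,0,0,0,-75,0,0,0,0,-120,0,0,0,0,-120,-10,0,0,0,-120,-20,0,0,0,-120,-30,0,0,0,-120,-40]

```text
t: 29.98
ee_pos: [443.4, -287.3, 124.3]
orientation: [3.013, 0.879, 0.018]
ft_force: [-0.1, 0.6, 0.9]
width: 87.4
```

```bash
python3 -c "
from h import *
snap('wrist','w15');snap('scene','s15')
o=ctrl.get_obs();print(o['t'],o['ft_force'],o['moment'],o['width'])
rel([505,-296,130],82)
im=cv2.imread('pics/s15.png')[190:310,220:380];cv2.imwrite('pics/s15c.png',cv2.resize(im,None,fx=5,fy=5,interpolation=2))"
```

```text
30.075 [ 0.5064972  -0.33726145 -0.26479916] [-0.08476281  0.14910801 -0.0116863 ] 87.63415144855897
now [ 443.4 -287.3  124.3] yaw 32.3 q6 0.4 -> d [47.5 40.3 -5. ] turn -49.7
```

View pics/s15c.png

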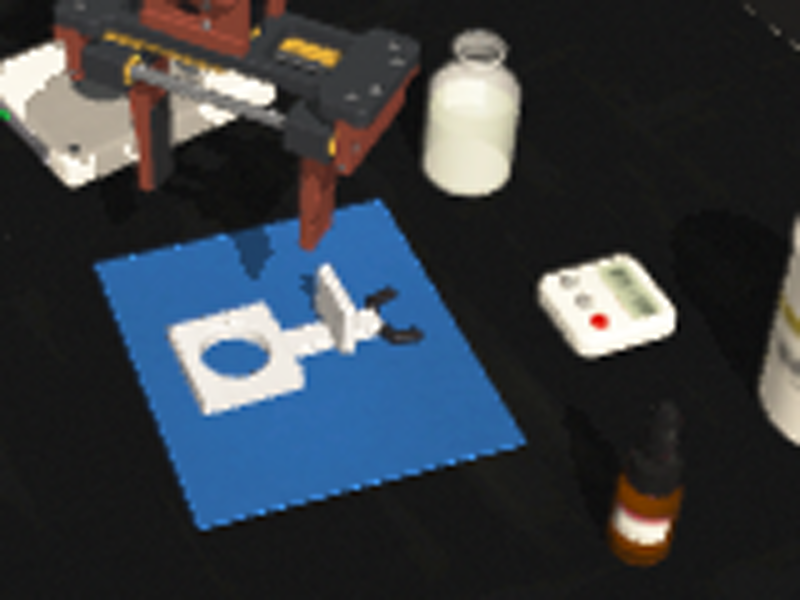

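View pics/w15.png

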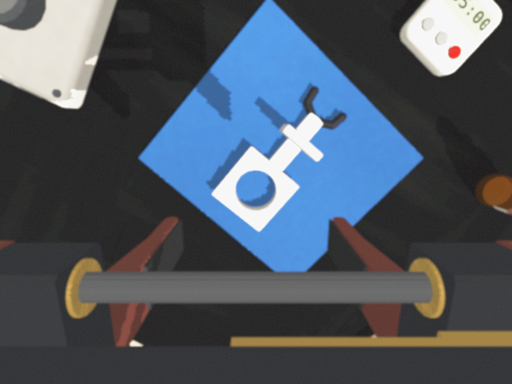

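```bash
python3 -c "
from h import *
print(onz('w15',302,142,43),onz('w15',256,188,15), onz('scene0',1,1,0)*0)
print(onz('s15',220+333/5,190+307/5,25),onz('s15',220+337/5,190+355/5,11))
"
```

```text
[ 506.19303504 -294.55568052   43.        ] [ 447.14484406 -287.04932017   15.        ] [-0.  0.  0.]
[ 506.8759551  -295.59098833   25.        ] [ 496.9047831  -317.75117101   11.        ]
```

```bash
python3 -c "
from h import *
rel([505.8,-295.9,100],82);rel([505.8,-295.9,17],82)"
```

```text
now [ 443.4 -287.3  124.3] yaw 32.3 q6 0.4 -> d [47.9 40.5 25. ] turn -49.7
now [ 443.4 -287.3  124.3] yaw 32.3 q6 0.4 -> d [ 47.1  40.  108. ] turn -49.7
```

>>> move_arm:
  increments: [160,20,20,0,-10,160,47,40,0,-20,160,47,40,0,-30,160,47,40,0,-40,160,47,40,10,-50,160,47,40,25,-50,160,47,40,25,-50]

```text
t: 30.95
ee_pos: [503.8, -295.4, 98.5]
orientation: [2.368, 2.057, 0.013]
ft_force: [0.2, -0.5, -1.0]
width: 32.7
```

```bash
python3 -c "
from h import *
snap('wrist','w16')
o=ctrl.get_obs();print(o['t'],o['width'])
rel([505.8,-295.9,17],82);print(proj('w16',[505.8,-295.9,43]))"
```

```text
31.0 32.8567355203671
now [ 504.2 -295.7   99.2] yaw 82.0 q6 -0.42 -> d [-0.2  0.8 82.2] turn 0.0
[257.16601415 207.33648527]
```

View pics/w16.png

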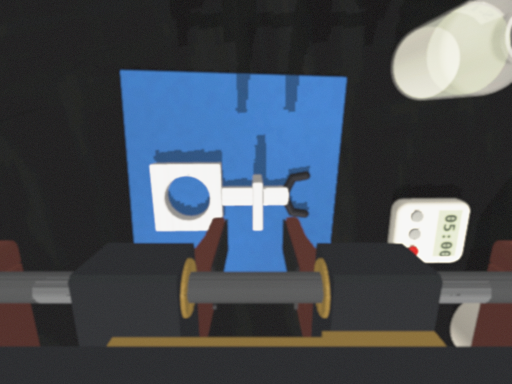

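>>> move_arm:
  increments: [160,0,1,40,0,160,0,1,70,0,160,0,1,80,0,160,0,1,82,0,230,0,1,82,0,240,0,1,82,0,240,0,1,82,0,240,0,1,82,0]

```text
t: 32.0
ee_pos: [506.5, -296.1, 18.0]
orientation: [2.365, 2.058, 0.014]
ft_force: [-0.2, -0.8, 7.3]
width: 7.9
```

```bash
python3 -c "
from h import *
o=ctrl.get_obs();print(o['t'],o['width'],o['ft_force'],o['moment'])
rel([505.8,-295.9,130],88)"
```

```text
32.0 7.917701496980212 [-0.23218934 -0.77007881  7.25018522] [-0.05098208  0.63682899  0.11235646]
now [ 506.5 -296.1   18. ] yaw 82.0 q6 -0.42 -> d [   0.4    0.5 -112. ] turn -6.0
```

>>> move_arm:
  increments: [240,0,0,-15,0,240,0,0,-45,0,240,0,0,-90,0,240,0,0,-130,-2,240,0,0,-135,-6,240,60,0,-135,-6,240,120,0,-135,-6,240,180,0,-135,-6,240,240,0,-135,-6,240,300,0,-135,-6,240,300,0,-135,-6]

```text
t: 33.38
ee_pos: [546.6, 4.6, 154.3]
orientation: [2.248, 2.184, 0.014]
ft_force: [-0.3, -0.7, -1.6]
width: 7.9
```

```bash
python3 -c "
from h import *
snap('scene','s17')
o=ctrl.get_obs();print(o['t'],o['width'],o['ft_force'],o['moment'])
rel([517.5,342.3,153],88.3)
im=cv2.imread('pics/s17.png')[100:250,150:350];cv2.imwrite('pics/s17c.png',cv2.resize(im,None,fx=4,fy=4,interpolation=2))"
```

```text
33.425 7.830854624995488 [-0.34503481 -0.72303739 -1.41034222] [-0.06259777  0.00966531  0.01109745]
now [546.4   2.6 154.2] yaw 88.3 q6 0.01 -> d [338.6 -39.2   1.1] turn -0.0
```

View pics/s17c.png

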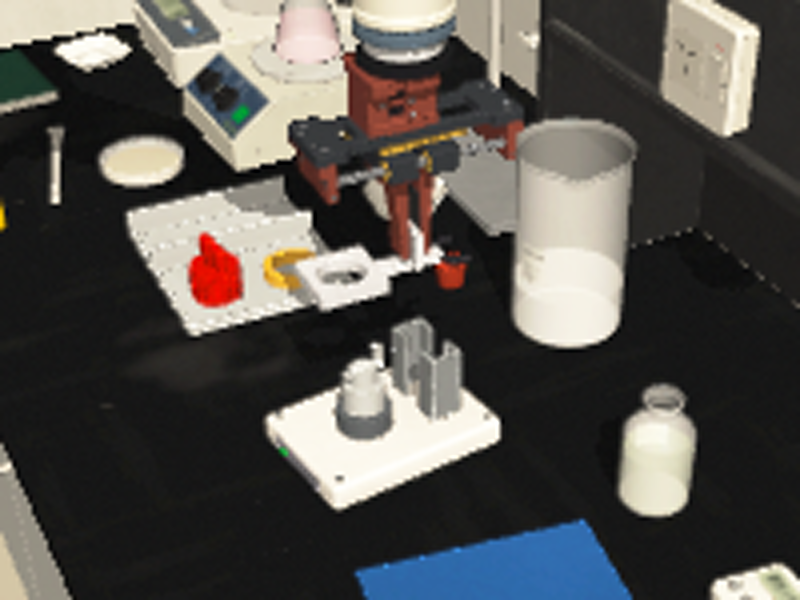

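```bash
python3 -c "
from h import *
print('plate corners',onz('w1',415,143,3),onz('w1',430,0,3),'rod',onz('w1',507,15,3))
print('rod scene',onz('scene0',160+568/5,120+68/5,3))
print('hotplate front',onz('scene0',209,142,0),onz('scene0',249,132,0))
print('bowl',onz('w1',391,83,20))"
```

```text
plate corners [745.03312679 210.08166094   3.        ] [738.86207618 408.13723839   3.        ] rod [850.64959642 389.14569402   3.        ]
rod scene [857.29895388 405.98048846   3.        ]
hotplate front [563.85047942 475.54623207   0.        ] [766.08582189 479.63750613   0.        ]
bowl [689.44516757 297.07354197  20.        ]
```

>>> move_arm:
  increments: [240,60,-8,0,0,240,120,-16,0,0,240,180,-24,0,0,240,240,-32,0,0,240,300,-39,0,0,240,338.5,-39,0,0,240,338.5,-39,40,0,240,338.5,-39,80,0,240,338.5,-39,80,0]

```text
t: 34.55
ee_pos: [517.0, 339.4, 71.4]
orientation: [2.252, 2.181, 0.003]
ft_force: [-0.5, -0.3, -2.3]
width: 7.5
```

```bash
python3 -c "
from h import *
snap('scene','s18');snap('wrist','w18');snap('side','d18')
o=ctrl.get_obs();print(o['t'],o['width'],o['ft_force'],o['moment'])
rel([517.5,342.3,18],88.3)
im=cv2.imread('pics/s18.png')[120:200,160:260];cv2.imwrite('pics/s18c.png',cv2.resize(im,None,fx=7,fy=7,interpolation=2))
im=cv2.imread('pics/d18.png')[130:200,200:300];cv2.imwrite('pics/d18c.png',cv2.resize(im,None,fx=7,fy=7,interpolation=2))"
```

```text
34.7 7.903390535490648 [ 0.50866878 -0.200659   -2.74594784] [-0.06783847 -0.01486859  0.02114181]
now [520.  341.9  75.6] yaw 88.2 q6 0.6 -> d [ 0.2 -3.2 57.6] turn -0.1
```

View pics/s18c.png

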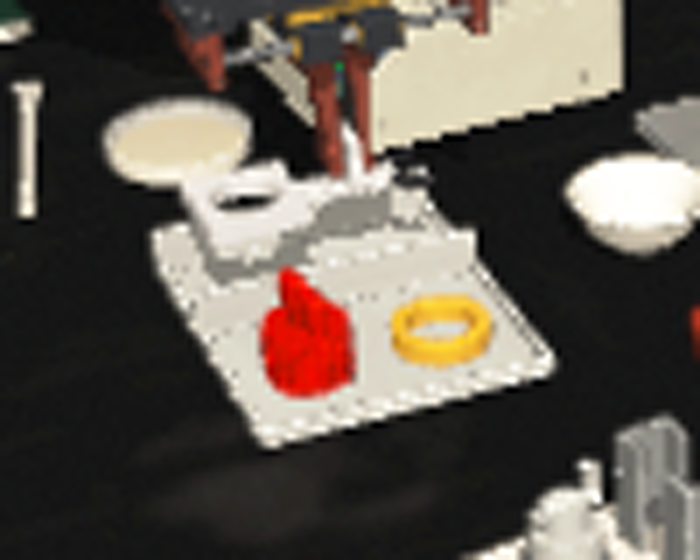

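View pics/w18.png

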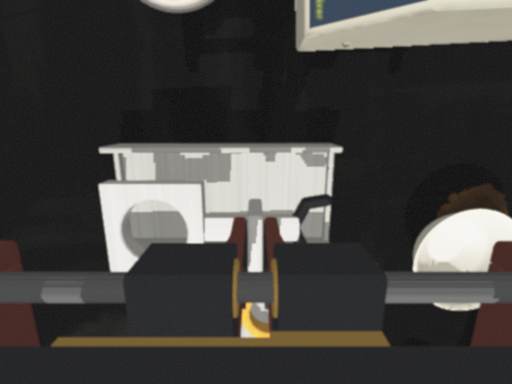

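View pics/d18c.png

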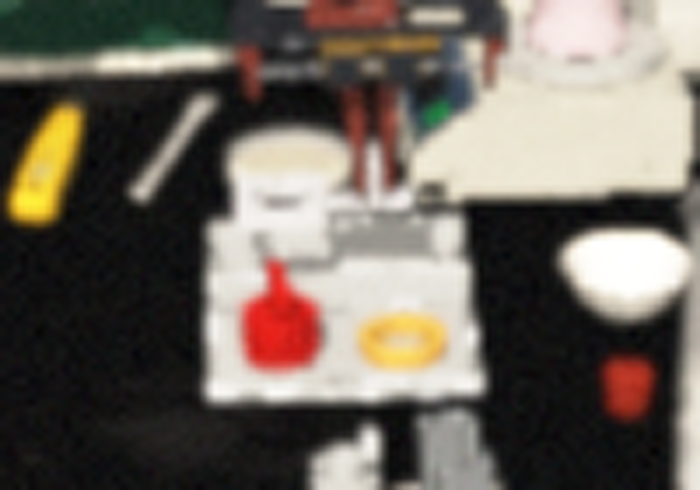

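```bash
python3 -c "
from h import *
h=75.6-15
print('hub far edge L,R top',onz('w18',101,183,h+12),onz('w18',203,182,h+12))
print('far wall outer top L,R',onz('w18',101,146,28),onz('w18',341,147,28))
print('far wall inner top',onz('w18',220,151,28))
print('fork tip',onz('w18',331,200,h+6),'tab',onz('w18',255,202,h+40))
print('end lips inner floor L R',onz('w18',127,170,3),onz('w18',329,170,3))"
```

```text
hub far edge L,R top [431.21331155 374.95371558  72.6       ] [489.4864875  373.53170839  72.6       ]
far wall outer top L,R [411.41537016 392.43475235  28.        ] [581.44291017 386.05515022  28.        ]
far wall inner top [495.18225263 386.10574148  28.        ]
fork tip [565.02027857 358.42146995  66.6       ] tab [518.90934242 368.80086898 100.6       ]
end lips inner floor L R [416.12698784 370.64787444   3.        ] [580.01395776 365.06203302   3.        ]
```

```bash
python3 -c "
from h import *
rel([518.5,344.3,30],88);rel([518.5,344.3,20],88)"
```

```text
now [520.  341.9  75.6] yaw 88.2 q6 0.6 -> d [ 2.3 -2.1 45.6] turn 0.2
now [520.  341.9  75.6] yaw 88.2 q6 0.6 -> d [ 2.3 -2.3 55.6] turn 0.2
```

>>> move_arm:
  increments: [240,2.5,-2,10,0,240,2.5,-2,25,0,240,2.5,-2,40,0,240,2.5,-2,50,0,240,2.5,-2,54,0,240,2.5,-2,54,0]

```text
t: 35.45
ee_pos: [518.6, 344.5, 21.2]
orientation: [2.251, 2.181, 0.015]
ft_force: [0.0, -0.2, -2.5]
width: 7.6
```

```bash
python3 -c "
from h import *
snap('scene','s19');snap('wrist','w19')
o=ctrl.get_obs();print(o['t'],o['width'],o['ft_force'],o['moment'])
rel([518.5,344.3,18],88)
im=cv2.imread('pics/s19.png')[120:200,160:260];cv2.imwrite('pics/s19c.png',cv2.resize(im,None,fx=7,fy=7,interpolation=2))"
```

```text
35.55 7.623280697250715 [-0.1279834  -0.13346352 -1.83974788] [-0.05807619  0.04443064  0.01318542]
now [519.  344.7  21.9] yaw 88.2 q6 0.61 -> d [-0.4 -0.5  3.9] turn 0.2
```

View pics/s19c.png

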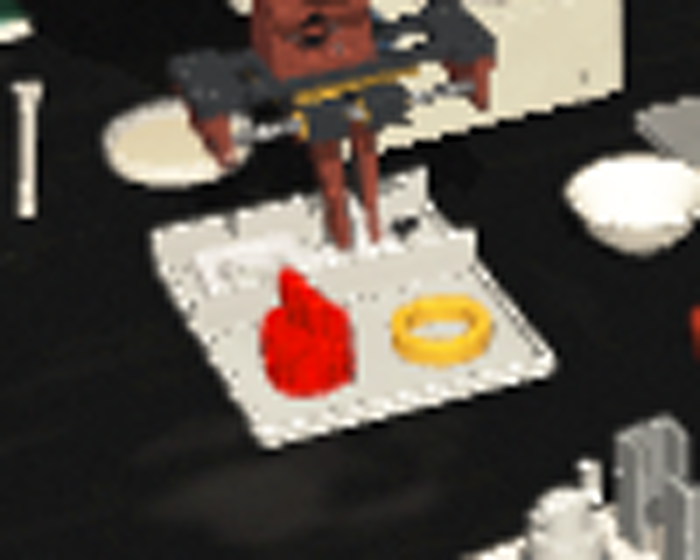

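View pics/w19.png

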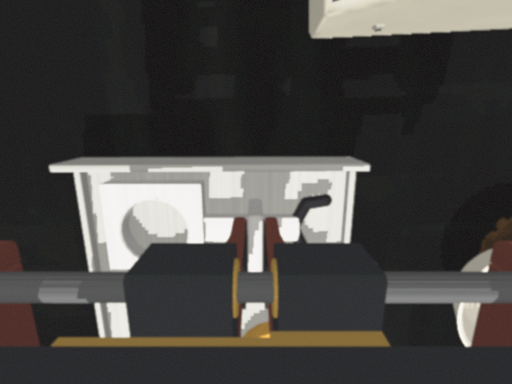

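Holder is between the walls with room all round. Lower until contact, then release.

>>> move_arm:
  increments: [240,0,0,2,0,240,0,0,4,0,240,0,0,5,0,240,0,0,5,0]

```text
t: 36.05
ee_pos: [519.7, 345.0, 18.1]
orientation: [2.251, 2.18, 0.019]
ft_force: [-0.3, -0.4, 6.9]
width: 8.0
```

```bash
python3 -c "
from h import *
o=ctrl.get_obs();print(o['t'],o['width'],o['ft_force'],o['moment'],o['ee_pos'])"
```

```text
36.05 8.006604973709953 [-0.2735475  -0.44291828  6.87803799] [-0.2892054   0.61875382 -0.01655527] [519.7095646  344.96763867  18.05287272]
```

>>> move_arm:
  increments: [200,0,0,0,0,165,0,0,0,0,165,0,0,0,0,165,0,0,-30,0,165,0,0,-80,0,165,0,0,-130,0,165,0,0,-180,0,100,-60,0,-200,0,0,-120,0,-200,0,0,-180,0,-200,0,0,-180,0,-200,0]

```text
t: 37.42
ee_pos: [510.5, 161.2, 217.5]
orientation: [2.255, 2.175, 0.017]
ft_force: [0.6, 1.5, 0.2]
width: 67.7
```

```bash
python3 -c "
from h import *
snap('scene','s20');snap('wrist','w20');snap('side','d20')
o=ctrl.get_obs();print(o['t'],o['width'],o['ft_force'])
im=cv2.imread('pics/s20.png')[110:310,140:400];cv2.imwrite('pics/s20c.png',cv2.resize(im,None,fx=3,fy=3,interpolation=2))"
```

```text
37.575 79.62889516082598 [ 0.29802184 -0.02584024  1.08639955]
```

View pics/s20c.png

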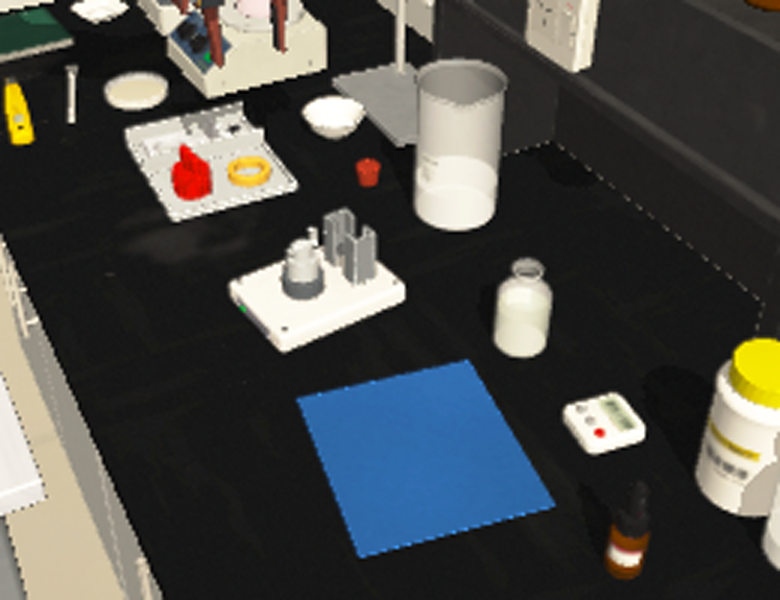

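View pics/w20.png

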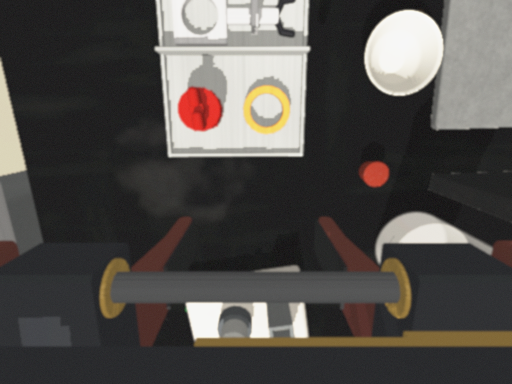

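Wrist view: nut wings up at (201,108), spacer flat at (267,109), both in the open half. The holder lies flat in the channel, hub at (199,15) and tab at (256,12). Nothing else has moved.

```bash
python3 -c "
from h import *
ctrl.close_job();print(ctrl.get_obs()['t'])"
```

```text
the job is handed in; nothing more can be done
the job is handed in; nothing more can be done
```

The job is done and handed in at about 37.6 s of the 72 s allowed.

- **Nut:** My first try was counter-clockwise, seen from above. It was the locked way. I took about 0.5 Nm of reaction and no clear rise in force for a free turn, and kept turning. The nut then met its stop about 31° from its start, and the fingers were forced open to 32 mm across the wings. Wrist force stayed below 10 N in every reading I took. I opened, gripped the wings again and turned clockwise to square. The nut lifted off with only its own weight on the wrist, and it stands wings up in the open half of the tray.
- **Spacer:** It lies flat beside the nut, about 80 mm from it along the tray.
- **Holder:** My first hub grip reached below the underside, so I gripped it again higher before lifting. I laid it flat on the mat and let go, then took it by the tab and lowered it into the channel until it touched down. I then released it.

**Last checks:** The final scene and wrist pictures show the nut, spacer and holder where they belong. The gripper is clear at about 217 mm and the bystanders look unmoved.

**Disagreements:** Wrist-camera positions differed by up to about 5 mm depending on which way the tool was turned. I checked the stud against the grip position, and the tray against the scene and side cameras.

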